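Step the insulation tester up four clicks and hold its test key

TASK

The module plugged into the bench tester is to be tested four steps higher: with a fingertip against one side of the selector's bar, without pinching it, push the dial exactly four clicks clockwise (seen from above) from where it stands. Then press the large round test key right down with the fingertips and finish while still holding it down, with the dial resting on that fourth click; never press the key while the dial is on any other position. Leave the two small keys and everything lying round the tester alone; nothing is picked up.

Things in the scene. Friction and masses are not known exactly. Their poses are not given: they have to be found in the camera images.
- tester: low grey bench tester, 150 mm deep (own x), 230 mm wide (own y), flat top panel 54 mm above the bench; it does not shift. Origin at the centre of its underside; x to its rear (display side), y to its left. On the panel: selector left of the middle, large round test key front right, two small keys between them, plugged-in module rear right, flat display along the rear edge
- module_top (a point): centre of the top of the module plugged into the tester (37 x 46 mm, black, standing in a socket), 82 mm above the bench; fixed, 66 mm behind the test key and well away from the selector
- selector_axis (a point): where the selector's upright turning axis meets the panel, 54 mm above the bench. Selector: black dial with a round skirt 62 mm across and 6 mm high, and on it an upright bar grip through the axis, 13.6 mm thick, flanks from 6 to 24 mm and top 26 mm above the panel. The panel is flat within 50 mm of the axis
- selector_tip (a point): top of the bar's pointer end (the one with the white line), 26 mm from the axis and 80 mm above the bench. The bar's tail end reaches 31 mm from the axis on the other side
- selector (a joint): selector angle, rad: grows clockwise from above; the pointer stands at 105 deg minus this angle, counterclockwise from the tester's x. Eight click positions 0.5236 (30 deg) apart, 0 to 3.665, marked by white dots; starts in one of the first four. A spring detent takes about 0.1 N m to leave (5 N at 20 mm radius); past half way it snaps on to the next; let go, it settles in the nearest
- test_key (a joint): how far the test key is down, m: 0 up, 0.005 fully down; a spring pushes back with 2.4 N at the start of its travel and 6 N at the bottom, and lifts it again when let go
- test_key_top (a point): centre of the top of the test key: the large round black key, 30 mm in diameter, standing 10 mm above the panel (top 64 mm above the bench), in a dark steel collar 39 mm wide and 3 mm high at the front right of the panel
- hold_key (a joint): how far the front one of the two small keys is down, m: 0 up, 0.002 down (not to be used)
- hold_key_top (a point): centre of the top of the front small key, 11 mm in diameter, 4 mm above the panel
- light_key (a joint): how far the rear one of the two small keys is down, m: 0 up, 0.002 down (not to be used)
- light_key_top (a point): centre of the top of the rear small key, 11 mm in diameter, 4 mm above the panel
- module_blue: spare blue potted module waiting beside the tester, blades up, 37 x 46 x 31 mm; a bystander, to be left alone; origin at the centre of its underside
- module_cream: spare cream potted module waiting beside the tester, blades up, 37 x 46 x 31 mm; a bystander, to be left alone; origin at the centre of its underside
- coil_a: wound copper coil on a cream bobbin, standing, 45 mm across, 97 mm tall; a bystander, to be left alone; origin at the centre of its underside
- coil_b: wound copper coil on a cream bobbin, standing, 45 mm across, 97 mm tall; a bystander, to be left alone; origin at the centre of its underside
- screwdriver: screwdriver with red handle lying on the bench, 202 mm long, 34 mm high; a bystander, to be left alone; origin at the centre of its underside
- steel_tweezers: steel tweezers lying on the bench at the left side of the tester, 117 mm long, 10 mm high; a bystander, to be left alone; origin at the centre of its underside
- pliers: pliers with red handles lying on the bench, 178 mm long, 18 mm high; a bystander, to be left alone; origin at the centre of its underside

How it is judged:
By the outcome, as a careful person would: the job done as asked, in the order asked, and still so for the second after the job is handed in, while the arm keeps its last pose, push and grip.
It also fails if it takes over 45 s, if anything falls off the work surface, if the arm or the gripper's body presses on something with over 40 N, if the wrist force passes 120 N, or if a joint passes its speed limit or range.

ROBOT

A 6-joint arm with a two-finger parallel gripper is mounted at the origin on a cart in front of the work surface, level with it; the furniture and walls round the work are solid. World frame = base frame: x ahead of the robot, y to its left, z up, the work surface at z = 0. Lengths are in m, angles in rad, forces in N, time in s.
With the tool pointing down it reaches from about 0.425 to 0.95 m from the base axis. Payload 3.5 kg.
Tool frame: the origin (TCP) lies at the very end of the fingers, on their centre line; the grasp point (between the pads) lies 19 mm behind it; z points along the fingers, y is the line along which they close (so a half turn about z gives the same grasp; the last joint's range is limited). The gripper opens to 85 mm and grips with 20 to 120 N. Pads are 22 mm wide; open, the fingers measure 114 mm over their backs; the gripper's body (76 mm by 85 mm) begins 54 mm behind the grasp point. The pads swing forward as they close: fully open they stand 13 mm farther back than shut.
Start: joints at [-1.26, 0.286, 1.577, -0, 1.279, -0.15], TCP at [0.3, -0.605, 0.204] pointing down, gripper open.
Joint ranges: [-2.77, 2.77], [-0.9, 2.22], [0.21, 2.48], [-1.53, 4.67], [0.24, 2.81], [-2.84, 2.84]. Speed limits (rad/s): [2.79, 2.79, 3.14, 3.14, 3.14, 3.14].

INTERFACE

Orientations are given as a unit quaternion [x, y, z, w].
In Python, from plant import get_state, read_camera, sign_off, recognise gives the robot as it stands.
- The arm moves only by the tool arm_command, never from a script. Its argument "steps" is a list of rows, each an object with "translation": the shift along the tool's x, y, z scaled (see below), a list of three; "twist": the turn, a rotation vector about the tool's x, y, z scaled (see below), a list of three; "fingers": the opening, from -1 (shut) to 1 (fully open). In form: [{"translation": [x, y, z], "twist": [rx, ry, rz], "fingers": fingers}, ...]. A call has 1 to 5 rows; each row is the pose to reach, as a shift and turn from the pose commanded when the call began, along the tool's axes at that moment; what a row does not reach only later rows make up. The controller multiplies each number of a shift by 75 cm and each number of a turn by 60 degrees. A row lasts 1/8 s, in which the tool goes at most 62.5 mm and 10.7 degrees, less where a joint would pass 70% of its speed; a pose out of reach is approached as far as the arm can. A call with a number of a shift or a turn outside -1 to 1 is refused whole. A call with a gripper value outside its range is refused whole. The fingers move at their own pace and stop on an object; "grip_force" is the grip in N (left out, the last holds). Time passes only in rows, so rows that repeat a pose let the fingers close. It gives the time, the measured TCP pose, the force, the opening and the grip force at its end, in the units of the state.
- get_state(): the state, without advancing time (a new reading comes with each control period).
- read_camera(name): name is "scene" or "top"; returns a dict with "pixels" (384x512x3 uint8, red, green, blue), "K" (3x3 intrinsics, pixels), "R" (3x3) and "t" (3): a world point X has camera coordinates R X + t. Camera axes: x right, y down, z forward; pixel columns grow to the right and rows downward; lengths in m; the calibration is good to about 2 mm. A picture is of the moment at which its call begins. There is no depth.
- sign_off(): hands the job in; it is judged then, once.
Trained networks look in a picture, given as the dict that the camera call returned (one of the last four; its "shot" number tells which), for a name from the list of things; names that differ only in an ending like _2 or _b are one class to them, and where a whole thing is asked for, a point or a joint stands for the part that bears it (a point fixed in the world has none). Each returns a list of dicts, best first, with "conf" (0 to 1); they miss things now and then, are a little off and sometimes report something else, mostly with a low value. They report only what shows in the picture. A call takes as long as a camera call.
- recognise(picture, query): "point" ([row, column] in pixels, amid what is visible of it).
The state is a dict: "time": time; "qpos": joint angles; "dq": joint speeds; "joint_efforts": joint torques, N m; "eef_pos": TCP position; "tcp_rot": TCP orientation; "contact_force": force on the tool from outside, world axes, zero at the start; "wrist_torque": the same for the moment, N m; "opening": opening from 0.0 (shut) to 1.0 (fully open); "finger_force": force on a finger pad.
Only numpy, scipy, OpenCV 4.12 (cv2) and the standard library are available. Lean on these libraries where they do the work, as an engineer would, in place of code of your own. Each camera call takes 0.05 s, during which the arm holds its last target. There are 200 camera calls.

## Working session

There is one attempt and no reset: what is moved stays moved. The work goes in short steps, Python scripts to look and compute and a tool call to move; the robot and the scene stay as the last step left them, time stands still between calls to the robot, and variables do not carry over. Pictures are saved under pics/ and viewed, at most 10 in all, crops included, and the job is handed in when it is done.

Besides the shell and the picture viewer there is one more tool, called as name([rows], argument=value, ...), one row to a line, values as JSON. arm_command: Moves the arm, as the interface text tells. Shifts and turns lie within -1 to 1; 1 stands for 75 cm of shift or 60 degrees of turn. Its arguments: {"type":"object","properties":{"steps":{"type":"array"},"grip_force":{"type":"number"}},"required":["steps"]}

```bash
mkdir -p pics; cat > h.py <<'E'
import numpy as np, cv2
from plant import get_state, read_camera, sign_off, recognise
def ray(p,rc,z):
    K,R,t=map(np.array,(p["K"],p["R"],p["t"]))
    d=R.T@np.linalg.inv(K)@np.array([rc[1],rc[0],1.]); c=-R.T@t
    return c+d*(z-c[2])/d[2]
def proj(p,X):
    v=np.array(p["K"])@(np.array(p["R"])@X+np.array(p["t"])); return v[:2]/v[2]
E
python3 - <<'E'
from h import *
s=get_state(); print({k:np.round(v,3).tolist() for k,v in s.items()})
for n in("top","scene"):
    p=read_camera(n); cv2.imwrite(f"pics/{n}0.png",p["pixels"][:,:,::-1])
    print(n,np.round(-np.array(p["R"]).T@p["t"],3))
    for q,z in(("module_top",.082),("selector_axis",.054),("selector_tip",.08),("test_key_top",.064),("hold_key_top",.058),("light_key_top",.058),("tester",.054)):
        for r in recognise(p,q)[:2]: print(q,np.round(r["conf"],2),np.round(r["point"],1),np.round(ray(p,r["point"],z),4))
E
```

```text
{'time': 0.0, 'qpos': [-1.26, 0.287, 1.578, -0.0, 1.279, -0.15], 'dq': [-0.001, -0.0, -0.002, -0.001, -0.002, 0.0], 'joint_efforts': [-0.002, -40.598, -29.263, -0.0, 0.006, 0.0], 'eef_pos': [0.3, -0.604, 0.203], 'tcp_rot': [0.974, 0.228, -0.0, -0.001], 'contact_force': [0.422, -0.354, 0.852], 'wrist_torque': [0.059, 0.004, 0.012], 'finger_force': 0.0, 'opening': 0.999}
top [ 0.384 -0.027  1.246]
module_top 0.97 [217.7 244.6] [ 0.4984 -0.0263  0.082 ]
selector_axis 0.69 [218.3 246.5] [ 0.4994 -0.0314  0.054 ]
selector_tip 0.64 [221.1 225.1] [0.4907 0.0255 0.08  ]
test_key_top 0.5 [232. 273.] [ 0.4599 -0.1017  0.064 ]
hold_key_top 0.2 [168.7 131.9] [0.6421 0.279  0.058 ]
tester 0.56 [222.3 243. ] [ 0.4887 -0.0217  0.054 ]
tester 0.15 [239.3 299.5] [ 0.4392 -0.1736  0.054 ]
scene [-0.219  0.592  0.817]
module_top 0.88 [212.6 262.1] [0.4498 0.0302 0.082 ]
selector_axis 0.88 [212.8 257.4] [0.4834 0.0213 0.054 ]
selector_axis 0.31 [190.8 298.3] [ 0.4915 -0.1627  0.054 ]
selector_tip 0.76 [209.6 251. ] [0.4833 0.0472 0.08  ]
selector_tip 0.51 [234.6 233. ] [0.4254 0.1556 0.08  ]
test_key_top 0.66 [211.2 259.3] [0.4767 0.0192 0.064 ]
light_key_top 0.27 [211.1 266.9] [ 0.4683 -0.0049  0.058 ]
tester 0.72 [210.5 265. ] [ 0.4779 -0.0051  0.054 ]
```

View pics/top0.png

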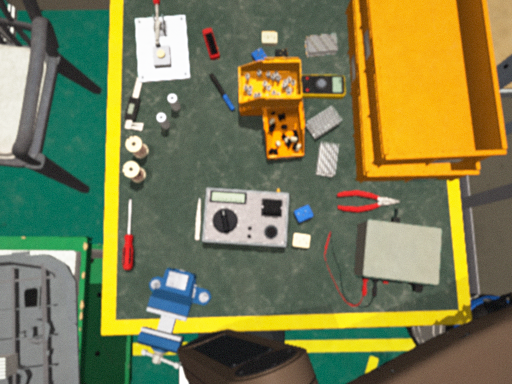

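View pics/scene0.png

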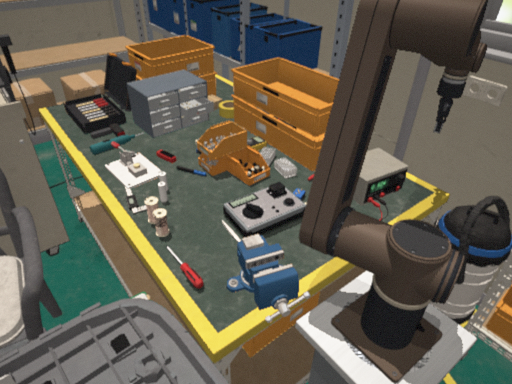

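The top view shows the tester at about rows 187–248, columns 202–288. The selector is near (row 220, col 225), the module near (208, 271) and the key near (238, 268). I'll enlarge both views.

```bash
python3 - <<'E'
import cv2
a=cv2.imread("pics/top0.png")[182:254,196:296]; b=cv2.imread("pics/scene0.png")[178:240,216:312]
cv2.imwrite("pics/a.png",cv2.resize(a,None,fx=8,fy=8,interpolation=cv2.INTER_CUBIC))
cv2.imwrite("pics/b.png",cv2.resize(b,None,fx=8,fy=8,interpolation=cv2.INTER_CUBIC))
E
```

```text
(no output)
```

View pics/a.png

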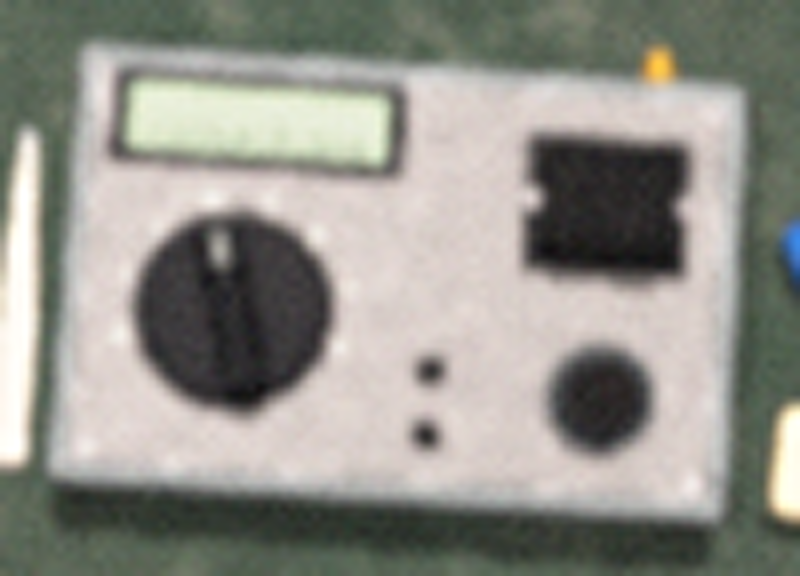

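View pics/b.png

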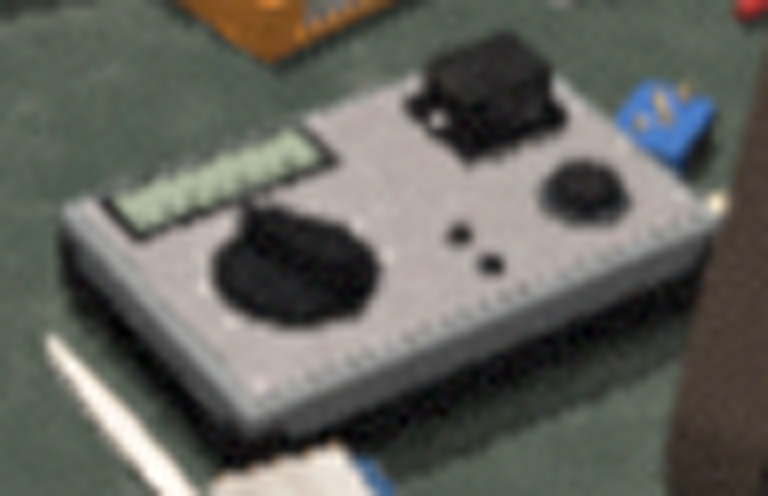

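The enlarged top view shows (crop px, ×8): selector centre about (233,312), pointer at (217,232) facing the rear, tail (248,395), key (601,398), small keys (430,370) and (425,434), module (607,205). Panel corners are (85,45), (742,90), (720,520), (52,480).

```bash
python3 - <<'E'
from h import *
p=read_camera("top")
f=lambda u,v,z: ray(p,(v/8+182-.44,u/8+196-.44),z)
P=dict(TL=(85,45,.054),TR=(742,90,.054),BR=(720,520,.054),BL=(52,480,.054),sel=(233,312,.060),tip=(216,230,.08),tail=(250,400,.08),key=(601,398,.064),k1=(430,370,.058),k2=(425,434,.058),mod=(607,205,.082))
W={k:f(*v) for k,v in P.items()}
for k,v in W.items(): print(k,np.round(v,4))
d=W["TL"]-W["BL"]+W["TR"]-W["BR"]; e=W["TL"]-W["TR"]+W["BL"]-W["BR"]; 
print("yaw",np.degrees(np.arctan2(d[1],d[0])),np.degrees(np.arctan2(-e[0],e[1])),np.linalg.norm(d)/2,np.linalg.norm(e)/2)
g=W["mod"]-W["key"];print("modkey",np.degrees(np.arctan2(g[1],g[0])),np.linalg.norm(g))
for a,b in(("tip","tail"),("tip","sel"),("sel","tail")):
    g=W[a]-W[b];print(a,b,np.degrees(np.arctan2(g[1],g[0])),np.linalg.norm(g[:2]))
c=np.mean([W[k] for k in("TL","TR","BL","BR")],0);print("c",c)
# fine: scene view consistency
q=read_camera("scene")
h=lambda u,v,z: ray(q,(v/8+178-.44,u/8+216-.44),z)
print("scene key",h(584,190,.064),"sel(skirt)",h(296,270,.060),"k1",h(460,234,.058),"k2",h(490,264,.058))
E
```

```text
TL [0.5873 0.0772 0.054 ]
TR [ 0.5671 -0.1477  0.054 ]
BR [ 0.4206 -0.1351  0.054 ]
BL [0.4393 0.0893 0.054 ]
sel [0.494  0.0275 0.06  ]
tip [0.5196 0.0319 0.08  ]
tail [0.4629 0.0214 0.08  ]
key [ 0.4619 -0.0956  0.064 ]
k1 [ 0.4731 -0.0384  0.058 ]
k2 [ 0.4516 -0.0363  0.058 ]
mod [ 0.5249 -0.0984  0.082 ]
yaw -4.804953913136714 -4.960075839068928 0.14775017407784286 0.22547487616562534
modkey -2.5843099896190336 0.06558478238523835
tip tail 10.470945268321378 0.057682750042043505
tip sel 9.648139385463617 0.02597838203752794
sel tail 11.145036578928066 0.0317092412426288
c [ 0.50359041 -0.02909181  0.054     ]
scene key [ 0.45921917 -0.08806693  0.064     ] sel(skirt) [0.49267813 0.03357869 0.06      ] k1 [ 0.47311528 -0.03438748  0.058     ] k2 [ 0.45163135 -0.03185562  0.058     ]
```

```bash
cat >> h.py <<'E'
from scipy.spatial.transform import Rotation as Ro
def pose(s=None):
    s=s or get_state(); return np.array(s["eef_pos"]),Ro.from_quat(s["tcp_rot"])
def down(ang): # tool pointing down, tool x at ang deg in world
    a=np.radians(ang); return Ro.from_matrix(np.array([[np.cos(a),np.sin(a),0],[np.sin(a),-np.cos(a),0],[0,0,-1]]))
def rel(p0,R0,p,R): return np.round(R0.inv().apply(np.array(p)-p0)/.75,4).tolist(),np.round((R0.inv()*R).as_rotvec()/np.radians(60),4).tolist()
A=np.array([.4935,.030])
def fing(th,d,r=.020,z=.2): # tail direction th deg
    u=lambda q:np.array([np.cos(np.radians(q)),np.sin(np.radians(q))])
    return np.r_[A+r*u(th)+d*u(th+90),z],down(th-90)
E
python3 - <<'E'
from h import *
p0,R0=pose(); p,R=fing(190,.030,z=.2)
print(p,rel(p0,R0,p,R), rel(p0,R0,p,down(80)))
E
```

```text
[ 0.47901329 -0.0030172   0.2       ] ([0.5702, -0.6124, 0.0053], [0.0, 0.0, -1.2266]) ([0.5702, -0.6124, 0.0053], [0.0, 0.0, -0.8933])
```

arm_command([
  {"translation": [0.57, -0.612, 0.005], "twist": [0, 0, -0.89], "fingers": -1},
  {"translation": [0.57, -0.612, 0.005], "twist": [0, 0, -0.89], "fingers": -1},
  {"translation": [0.57, -0.612, 0.005], "twist": [0, 0, -0.89], "fingers": -1},
  {"translation": [0.57, -0.612, 0.005], "twist": [0, 0, -0.89], "fingers": -1},
  {"translation": [0.57, -0.612, 0.005], "twist": [0, 0, -0.89], "fingers": -1},
])

```text
time: 1.52
eef_pos: [0.3896, -0.3032, 0.2023]
tcp_rot: [0.765, 0.644, 0.0, 0.0]
contact_force: [0.7, 0.1, -0.7]
opening: 0.002
finger_force: 0.0
```

```bash
python3 - <<'E'
from h import *
p0,R0=pose(); p,R=fing(190,.030,z=.13)
print(p0,R0.as_matrix()[:,0],rel(p0,R0,p,R))
E
```

```text
[ 0.38958426 -0.30321697  0.20232053] [ 1.71701046e-01  9.85149043e-01 -3.36500964e-04] ([0.4148, 0.0487, 0.0963], [0.0008, 0.0005, -0.3314])
```

arm_command([
  {"translation": [0.415, 0.049, 0.01], "twist": [0, 0, -0.331], "fingers": -1},
  {"translation": [0.415, 0.049, 0.01], "twist": [0, 0, -0.331], "fingers": -1},
  {"translation": [0.415, 0.049, 0.01], "twist": [0, 0, -0.331], "fingers": -1},
  {"translation": [0.415, 0.049, 0.01], "twist": [0, 0, -0.331], "fingers": -1},
  {"translation": [0.415, 0.049, 0.01], "twist": [0, 0, -0.331], "fingers": -1},
])

```text
time: 2.15
eef_pos: [0.4807, -0.0042, 0.1951]
tcp_rot: [0.645, 0.764, 0.0, 0.001]
contact_force: [0.2, -0.9, 0.1]
opening: 0.0
finger_force: 0.0
```

```bash
python3 - <<'E'
from h import *
p0,R0=pose(); p,R=fing(190,.030,z=.1)
print(p0,R0.as_matrix()[:,0],rel(p0,R0,p,R))
E
```

```text
[ 0.48068861 -0.00418197  0.19510779] [-1.67777339e-01  9.85824662e-01 -7.06752776e-04] ([0.002, -0.0021, 0.1268], [0.0015, 0.0007, -0.0057])
```

Now down to z≈0.085 for a look from both cameras to check the tip position relative to the selector.

arm_command([
  {"translation": [0.002, -0.002, 0.147], "twist": [0.001, 0, -0.005], "fingers": -1},
  {"translation": [0.002, -0.002, 0.147], "twist": [0.001, 0, -0.005], "fingers": -1},
  {"translation": [0.002, -0.002, 0.147], "twist": [0.001, 0, -0.005], "fingers": -1},
  {"translation": [0.002, -0.002, 0.147], "twist": [0.001, 0, -0.005], "fingers": -1},
])

```text
time: 2.65
eef_pos: [0.48, -0.0054, 0.0863]
tcp_rot: [0.643, 0.766, 0.0, 0.001]
contact_force: [-0.8, -0.3, 0.1]
opening: -0.001
finger_force: 0.0
```

```bash
python3 - <<'E'
from h import *
p0,R0=pose(); print(p0)
o=[]
for n in("top","scene"):
    p=read_camera(n); u,v=proj(p,p0); print(n,u,v)
    im=p["pixels"][:,:,::-1].copy(); x,y=int(u)-32,int(v)-32
    c=cv2.resize(im[y:y+64,x:x+64],None,fx=6,fy=6,interpolation=cv2.INTER_CUBIC)
    cv2.circle(c,(int((u-x+.44)*6),int((v-y+.44)*6)),3,(0,0,255),-1); o.append(c)
cv2.imwrite("pics/c.png",np.hstack(o))
E
```

```text
[ 0.47998899 -0.00543443  0.0863195 ]
top 236.8158034191827 224.6710687190121
scene 264.98911668451666 202.1845489034889
```

View pics/c.png

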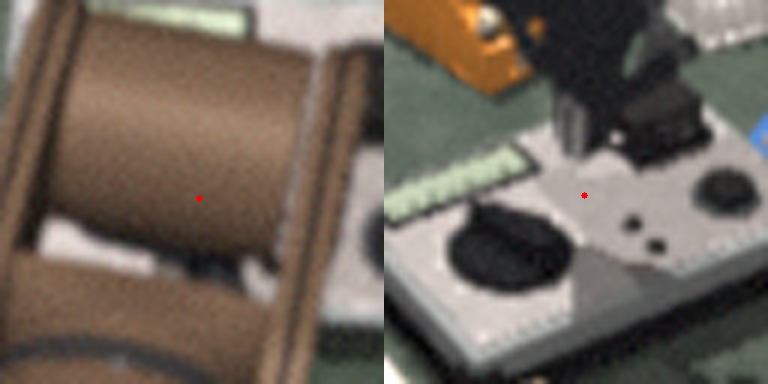

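In the scene view (right half) the shut fingertips end at about crop (575,157), but the TCP projects to (584,195), roughly 6 px lower. The picture may have lagged, so I'll recheck before going lower.

```bash
python3 - <<'E'
from h import *
p0,R0=pose(); print(p0,get_state()["dq"])
p=read_camera("scene"); print("now",proj(p,p0),"start",proj(p,np.array([.3,-.605,.204])))
for k in (.1,.12): print(k,proj(p,p0*[1,1,0]+[0,0,k]))
a=cv2.imread("pics/scene0.png")[70:140,400:480]
u,v=proj(p,np.array([.3,-.605,.204])); b=p["pixels"][170:240,220:300,::-1].copy(); w,z=proj(p,p0)
a=cv2.resize(a,None,fx=5,fy=5); b=cv2.resize(b,None,fx=5,fy=5)
cv2.circle(a,(int((u-400)*5),int((v-70)*5)),2,(0,0,255),-1);cv2.circle(b,(int((w-220)*5),int((z-170)*5)),2,(0,0,255),-1)
cv2.imwrite("pics/d.png",np.hstack([a,b]))
E
```

```text
[ 0.48080874 -0.00572777  0.08733253] [-0.00101987 -0.00276502  0.00304731 -0.00030004 -0.00424747 -0.00021811]
now [264.90765398 201.76635997] start [434.43819918 136.84068212]
0.1 [265.03845551 198.58440352]
0.12 [265.24842771 193.4764939 ]
```

View pics/d.png

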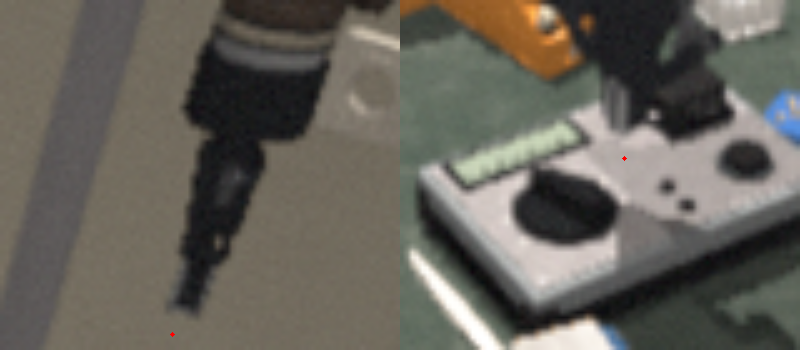

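arm_command([
  {"translation": [0, 0, 0.01], "twist": [0, 0, 0], "fingers": -1},
  {"translation": [0, 0, 0.02], "twist": [0, 0, 0], "fingers": -1},
  {"translation": [0, 0, 0.028], "twist": [0, 0, 0], "fingers": -1},
  {"translation": [0, 0, 0.028], "twist": [0, 0, 0], "fingers": -1},
])

```text
time: 3.3
eef_pos: [0.4777, -0.0048, 0.0624]
tcp_rot: [0.643, 0.766, -0.001, -0.001]
contact_force: [0.6, 0.3, 0.3]
opening: 0.002
finger_force: 0.0
```

```bash
python3 - <<'E'
from h import *
p0,R0=pose(); print(p0)
p=read_camera("scene"); w,z=proj(p,p0); print(w,z)
b=cv2.resize(p["pixels"][170:240,220:320,::-1],None,fx=8,fy=8,interpolation=cv2.INTER_CUBIC)
cv2.circle(b,(int((w-220)*8),int((z-170)*8)),2,(0,0,255),-1)
cv2.imwrite("pics/e.png",b)
E
```

```text
[ 0.47774249 -0.00479418  0.06236947]
265.03427837628806 208.52477474519813
```

View pics/e.png

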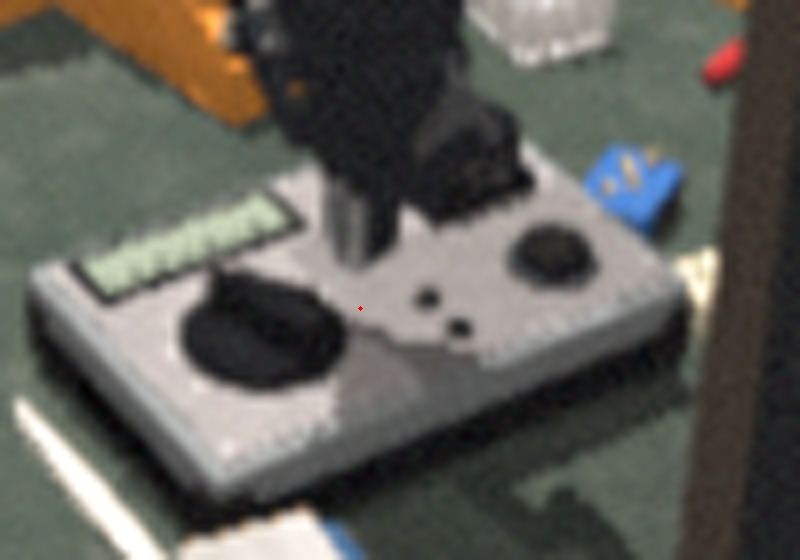

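The tips end at about (360,268), still roughly 5 px above the projected TCP, so the image and the reported pose disagree. I'll probe sideways with small steps and watch the force.

arm_command([
  {"translation": [0.006, 0, -0.002], "twist": [0, 0, 0], "fingers": -1},
  {"translation": [0.01, 0, -0.002], "twist": [0, 0, 0], "fingers": -1},
  {"translation": [0.013, 0, -0.002], "twist": [0, 0, 0], "fingers": -1},
  {"translation": [0.015, 0, -0.002], "twist": [0, 0, 0], "fingers": -1},
])

```text
time: 3.85
eef_pos: [0.4766, 0.0064, 0.0649]
tcp_rot: [0.643, 0.766, -0.0, -0.0]
contact_force: [-0.2, -0.4, 0.0]
opening: -0.0
finger_force: 0.0
```

arm_command([
  {"translation": [0.003, 0, 0], "twist": [0, 0, 0], "fingers": -1},
  {"translation": [0.005, 0, 0], "twist": [0, 0, 0], "fingers": -1},
  {"translation": [0.005, 0, 0], "twist": [0, 0, 0], "fingers": -1},
])

```text
time: 4.22
eef_pos: [0.4758, 0.0099, 0.0648]
tcp_rot: [0.643, 0.766, -0.0, -0.0]
contact_force: [0.1, 1.0, 0.1]
opening: 0.001
finger_force: 0.0
```

arm_command([
  {"translation": [0.003, 0, 0], "twist": [0, 0, 0], "fingers": -1},
  {"translation": [0.005, 0, 0], "twist": [0, 0, 0], "fingers": -1},
  {"translation": [0.005, 0, 0], "twist": [0, 0, 0], "fingers": -1},
])

```text
time: 4.6
eef_pos: [0.4752, 0.0136, 0.0648]
tcp_rot: [0.643, 0.766, -0.0, -0.0]
contact_force: [-0.9, -0.5, -0.2]
opening: -0.003
finger_force: 0.0
```

arm_command([
  {"translation": [0.003, 0, 0], "twist": [0, 0, 0], "fingers": -1},
  {"translation": [0.005, 0, 0], "twist": [0, 0, 0], "fingers": -1},
  {"translation": [0.005, 0, 0], "twist": [0, 0, 0], "fingers": -1},
])

```text
time: 4.97
eef_pos: [0.4746, 0.0173, 0.0648]
tcp_rot: [0.643, 0.766, -0.0, -0.0]
contact_force: [-0.2, 0.0, -0.1]
opening: 0.002
finger_force: 0.0
```

```bash
python3 - <<'E'
from h import *
p0,R0=pose(); print(p0)
p=read_camera("scene"); w,z=proj(p,p0); print(w,z, ray(p,(z-5,w),.065))
b=cv2.resize(p["pixels"][170:240,220:320,::-1],None,fx=8,fy=8,interpolation=cv2.INTER_CUBIC)
cv2.circle(b,(int((w-220)*8),int((z-170)*8)),2,(0,0,255),-1)
cv2.imwrite("pics/f.png",b)
E
```

```text
[0.47457414 0.01732452 0.06484042]
260.2126532547062 211.11625833864545 [0.49383963 0.00203661 0.065     ]
```

View pics/f.png

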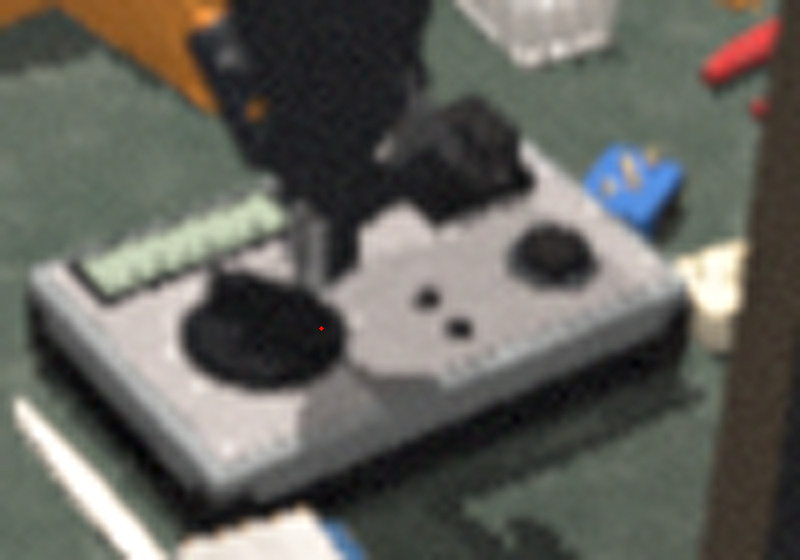

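The tip (near (318,285)) shows over or behind the dial's right edge, with no contact force yet. Either the tip is about 20 mm higher than reported or the view is ambiguous. I'll back off and probe the panel downward.

arm_command([
  {"translation": [-0.015, 0, 0], "twist": [0, 0, 0], "fingers": -1},
  {"translation": [-0.032, 0, 0], "twist": [0, 0, 0], "fingers": -1},
  {"translation": [-0.032, 0, 0.004], "twist": [0, 0, 0], "fingers": -1},
  {"translation": [-0.032, 0, 0.006], "twist": [0, 0, 0], "fingers": -1},
])

```text
time: 5.52
eef_pos: [0.4785, -0.0067, 0.0599]
tcp_rot: [0.643, 0.766, -0.0, -0.001]
contact_force: [-0.5, 0.5, 0.4]
opening: 0.003
finger_force: 0.0
```

arm_command([
  {"translation": [0, 0, 0.002], "twist": [0, 0, 0], "fingers": -1},
  {"translation": [0, 0, 0.004], "twist": [0, 0, 0], "fingers": -1},
  {"translation": [0, 0, 0.005], "twist": [0, 0, 0], "fingers": -1},
])

```text
time: 5.9
eef_pos: [0.4786, -0.0062, 0.0564]
tcp_rot: [0.643, 0.766, -0.0, -0.0]
contact_force: [0.4, -0.1, 0.3]
opening: 0.005
finger_force: 0.0
```

arm_command([
  {"translation": [0, 0, 0.002], "twist": [0, 0, 0], "fingers": -1},
  {"translation": [0, 0, 0.004], "twist": [0, 0, 0], "fingers": -1},
  {"translation": [0, 0, 0.005], "twist": [0, 0, 0], "fingers": -1},
])

```text
time: 6.28
eef_pos: [0.4787, -0.0064, 0.0527]
tcp_rot: [0.643, 0.766, -0.0, -0.0]
contact_force: [0.0, -0.0, 0.1]
opening: 0.001
finger_force: 0.0
```

arm_command([
  {"translation": [0, 0, 0.003], "twist": [0, 0, 0], "fingers": -1},
  {"translation": [0, 0, 0.006], "twist": [0, 0, 0], "fingers": -1},
  {"translation": [0, 0, 0.008], "twist": [0, 0, 0], "fingers": -1},
  {"translation": [0, 0, 0.008], "twist": [0, 0, 0], "fingers": -1},
])

```text
time: 6.78
eef_pos: [0.4786, -0.0064, 0.0466]
tcp_rot: [0.643, 0.766, -0.0, -0.001]
contact_force: [-0.3, 0.1, -0.2]
opening: 0.003
finger_force: 0.0
```

arm_command([
  {"translation": [0, 0, 0.002], "twist": [0, 0, 0], "fingers": -1},
  {"translation": [0, 0, 0.004], "twist": [0, 0, 0], "fingers": -1},
  {"translation": [0, 0, 0.004], "twist": [0, 0, 0], "fingers": -1},
])

```text
time: 7.15
eef_pos: [0.4786, -0.0064, 0.0437]
tcp_rot: [0.643, 0.766, -0.0, -0.001]
contact_force: [-0.7, 0.1, -0.4]
opening: 0.004
finger_force: 0.0
```

arm_command([
  {"translation": [0, 0, 0.002], "twist": [0, 0, 0], "fingers": -1},
  {"translation": [0, 0, 0.004], "twist": [0, 0, 0], "fingers": -1},
  {"translation": [0, 0, 0.004], "twist": [0, 0, 0], "fingers": -1},
])

```text
time: 7.52
eef_pos: [0.4786, -0.0064, 0.0406]
tcp_rot: [0.643, 0.766, -0.0, -0.001]
contact_force: [0.3, -0.1, 0.3]
opening: 0.002
finger_force: 0.0
```

arm_command([
  {"translation": [0, 0, 0.002], "twist": [0, 0, 0], "fingers": -1},
  {"translation": [0, 0, 0.003], "twist": [0, 0, 0], "fingers": -1},
  {"translation": [0, 0, 0.003], "twist": [0, 0, 0], "fingers": -1},
])

```text
time: 7.9
eef_pos: [0.4787, -0.0064, 0.0385]
tcp_rot: [0.643, 0.766, -0.0, -0.0]
contact_force: [-0.2, -0.1, 0.1]
opening: 0.001
finger_force: 0.0
```

arm_command([
  {"translation": [0, 0, 0.002], "twist": [0, 0, 0], "fingers": -1},
  {"translation": [0, 0, 0.003], "twist": [0, 0, 0], "fingers": -1},
  {"translation": [0, 0, 0.003], "twist": [0, 0, 0], "fingers": -1},
])

```text
time: 8.28
eef_pos: [0.4786, -0.0064, 0.0362]
tcp_rot: [0.643, 0.766, -0.0, -0.0]
contact_force: [-0.2, -0.0, 1.6]
opening: 0.001
finger_force: 0.0
```

arm_command([
  {"translation": [0, 0, 0.002], "twist": [0, 0, 0], "fingers": -1},
  {"translation": [0, 0, 0.003], "twist": [0, 0, 0], "fingers": -1},
  {"translation": [0, 0, 0.003], "twist": [0, 0, 0], "fingers": -1},
])

```text
time: 8.65
eef_pos: [0.4786, -0.0064, 0.034]
tcp_rot: [0.643, 0.766, -0.0, -0.0]
contact_force: [-0.8, -1.2, -0.5]
opening: -0.006
finger_force: 0.0
```

```bash
python3 - <<'E'
from h import *
p0,R0=pose(); s=get_state(); print(p0,np.round(s["contact_force"],1))
p=read_camera("scene"); w,z=proj(p,p0)
b=cv2.resize(p["pixels"][170:240,220:320,::-1],None,fx=8,fy=8,interpolation=cv2.INTER_CUBIC)
cv2.circle(b,(int((w-220)*8),int((z-170)*8)),2,(0,0,255),-1)
cv2.imwrite("pics/g.png",b)
E
```

```text
[ 0.47863757 -0.00642933  0.03396583] [-0.8 -1.2 -0.5]
```

View pics/g.png

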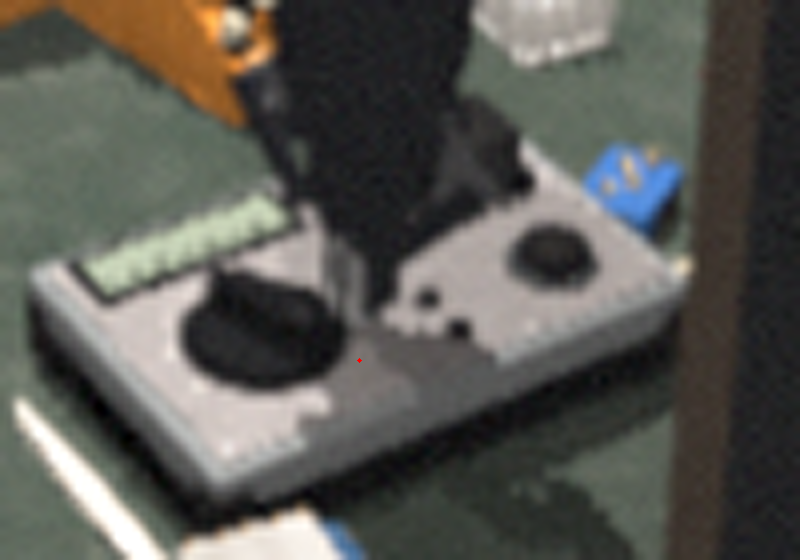

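The tip (355,318) now sits almost where its shadow begins on the panel, beside the skirt. So the real fingertip is about 20 mm above the reported TCP. I'll touch the panel to measure this.

arm_command([
  {"translation": [0, 0, 0.001], "twist": [0, 0, 0], "fingers": -1},
  {"translation": [0, 0, 0.002], "twist": [0, 0, 0], "fingers": -1},
  {"translation": [0, 0, 0.002], "twist": [0, 0, 0], "fingers": -1},
])

```text
time: 9.07
eef_pos: [0.4789, -0.0065, 0.0328]
tcp_rot: [0.643, 0.766, -0.0, -0.0]
contact_force: [0.0, 0.3, 0.0]
opening: -0.002
finger_force: 0.6
```

arm_command([
  {"translation": [0, 0, 0.001], "twist": [0, 0, 0], "fingers": -1},
  {"translation": [0, 0, 0.002], "twist": [0, 0, 0], "fingers": -1},
  {"translation": [0, 0, 0.002], "twist": [0, 0, 0], "fingers": -1},
])

```text
time: 9.45
eef_pos: [0.4793, -0.0066, 0.0321]
tcp_rot: [0.643, 0.766, -0.0, 0.0]
contact_force: [-1.4, 0.2, 7.1]
opening: 0.001
finger_force: 3.3
```

Panel contact came at reported z ≈ 0.0325, so tip height ≈ z + 0.021. I'll raise to z ≈ 0.0435 (tip ≈ 65 mm) and push sideways.

arm_command([
  {"translation": [0, 0, -0.016], "twist": [0, 0, 0], "fingers": -1},
  {"translation": [0.008, 0, -0.016], "twist": [0, 0, 0], "fingers": -1},
  {"translation": [0.013, 0, -0.016], "twist": [0, 0, 0], "fingers": -1},
  {"translation": [0.015, 0, -0.016], "twist": [0, 0, 0], "fingers": -1},
])

```text
time: 9.95
eef_pos: [0.4763, 0.0051, 0.0426]
tcp_rot: [0.643, 0.766, -0.001, -0.001]
contact_force: [-0.2, 0.2, -0.1]
opening: -0.002
finger_force: 0.0
```

arm_command([
  {"translation": [0.002, 0, 0], "twist": [0, 0, 0], "fingers": -1},
  {"translation": [0.004, 0, 0], "twist": [0, 0, 0], "fingers": -1},
  {"translation": [0.004, 0, 0], "twist": [0, 0, 0], "fingers": -1},
])

```text
time: 10.32
eef_pos: [0.4762, 0.0072, 0.0429]
tcp_rot: [0.643, 0.766, -0.001, -0.0]
contact_force: [-0.0, -2.1, -1.4]
opening: -0.0
finger_force: 1.2
```

arm_command([
  {"translation": [0.002, 0, 0], "twist": [0, 0, 0], "fingers": -1},
  {"translation": [0.003, 0, 0], "twist": [0, 0, 0], "fingers": -1},
  {"translation": [0.003, 0, 0], "twist": [0, 0, 0], "fingers": -1},
])

```text
time: 10.7
eef_pos: [0.4757, 0.0083, 0.043]
tcp_rot: [0.643, 0.766, -0.002, 0.0]
contact_force: [-0.2, -6.7, -0.1]
opening: 0.001
finger_force: 3.3
```

Contact is at the expected place. Now I'll sweep the finger rigidly round the selector axis, 25° per call.

arm_command([
  {"translation": [0.0025, -0.0018, 0], "twist": [0, 0, 0.0833], "fingers": -1},
  {"translation": [0.0051, -0.0034, 0], "twist": [0, 0, 0.1667], "fingers": -1},
  {"translation": [0.0078, -0.0048, 0], "twist": [0, 0, 0.25], "fingers": -1},
  {"translation": [0.0107, -0.0059, 0], "twist": [0, 0, 0.3333], "fingers": -1},
  {"translation": [0.0136, -0.0067, 0], "twist": [0, 0, 0.4167], "fingers": -1},
])

```text
time: 11.32
eef_pos: [0.4692, 0.0193, 0.0431]
tcp_rot: [0.795, 0.607, -0.0, -0.001]
contact_force: [0.6, -2.4, -1.2]
opening: 0.0
finger_force: 0.9
```

```bash
python3 - <<'E'
from h import *
p0,R0=pose(); s=get_state(); x=R0.as_matrix()[:,0]; a=np.degrees(np.arctan2(x[1],x[0]))
print(p0,a,np.round(s["contact_force"],1))
A[:]=[.4935,.0285]
v=R0.inv().apply(np.r_[A,p0[2]]-p0); print("axis in tool",v)
E
```

```text
[0.4691654  0.01933935 0.04314795] 74.76025779511856 [ 0.6 -2.4 -1.2]
axis in tool [ 1.52350659e-02  2.10709024e-02 -1.60244769e-05]
```

arm_command([
  {"translation": [0.0025, -0.0018, 0], "twist": [0, 0, 0.0833], "fingers": -1},
  {"translation": [0.0051, -0.0034, 0], "twist": [0, 0, 0.1667], "fingers": -1},
  {"translation": [0.0078, -0.0048, 0], "twist": [0, 0, 0.25], "fingers": -1},
  {"translation": [0.0107, -0.0059, 0], "twist": [0, 0, 0.3333], "fingers": -1},
  {"translation": [0.0136, -0.0067, 0], "twist": [0, 0, 0.4167], "fingers": -1},
])

```text
time: 11.95
eef_pos: [0.467, 0.0306, 0.0431]
tcp_rot: [0.907, 0.421, -0.0, -0.001]
contact_force: [-0.3, -0.3, -0.5]
opening: -0.003
finger_force: 0.0
```

arm_command([
  {"translation": [0.0025, -0.0018, 0], "twist": [0, 0, 0.0833], "fingers": -1},
  {"translation": [0.0051, -0.0034, 0], "twist": [0, 0, 0.1667], "fingers": -1},
  {"translation": [0.0078, -0.0048, 0], "twist": [0, 0, 0.25], "fingers": -1},
  {"translation": [0.0107, -0.0059, 0], "twist": [0, 0, 0.3333], "fingers": -1},
  {"translation": [0.0136, -0.0067, 0], "twist": [0, 0, 0.4167], "fingers": -1},
])

```text
time: 12.58
eef_pos: [0.469, 0.0414, 0.0431]
tcp_rot: [0.977, 0.214, -0.001, -0.0]
contact_force: [-1.9, -1.0, 1.5]
opening: 0.001
finger_force: 0.9
```

```bash
python3 - <<'E'
from h import *
p0,R0=pose(); s=get_state(); x=R0.as_matrix()[:,0]; a=np.degrees(np.arctan2(x[1],x[0]))
print(p0,a,np.round(s["contact_force"],1))
A[:]=[.4935,.0285]
v=R0.inv().apply(np.r_[A,p0[2]]-p0); print("axis in tool",v)
p=read_camera("scene")
cv2.imwrite("pics/h.png",cv2.resize(p["pixels"][170:240,220:320,::-1],None,fx=8,fy=8,interpolation=cv2.INTER_CUBIC))
E
```

```text
[0.46897002 0.04136097 0.04306532] 24.769667235962867 [-1.9 -1.   1.5]
axis in tool [ 1.68847638e-02  2.19550152e-02 -8.02416285e-05]
```

View pics/h.png

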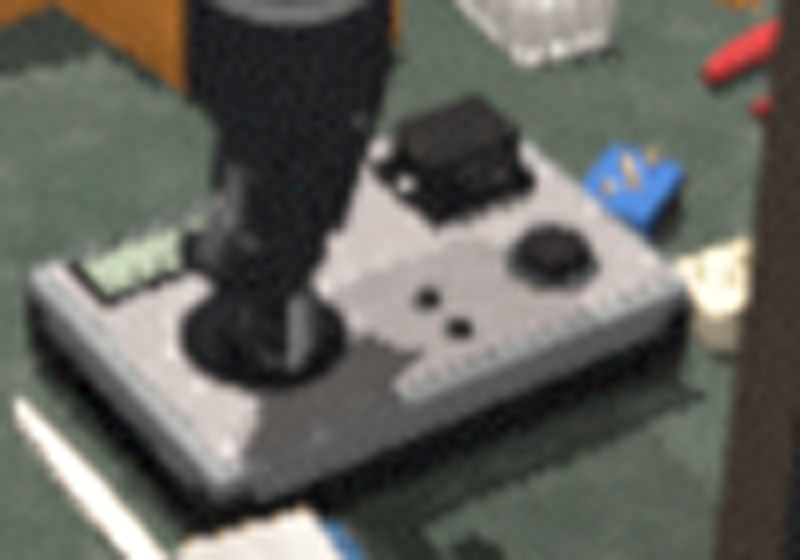

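The finger is on the skirt behind the tail, at about (300,335), and has swept about 75°. Continuing.

arm_command([
  {"translation": [0.0025, -0.0018, 0], "twist": [0, 0, 0.0833], "fingers": -1},
  {"translation": [0.0051, -0.0034, 0], "twist": [0, 0, 0.1667], "fingers": -1},
  {"translation": [0.0078, -0.0048, 0], "twist": [0, 0, 0.25], "fingers": -1},
  {"translation": [0.0107, -0.0059, 0], "twist": [0, 0, 0.3333], "fingers": -1},
  {"translation": [0.0136, -0.0067, 0], "twist": [0, 0, 0.4167], "fingers": -1},
])

```text
time: 13.25
eef_pos: [0.4752, 0.0503, 0.0428]
tcp_rot: [1.0, -0.001, -0.003, -0.0]
contact_force: [-5.1, -1.4, 3.3]
opening: 0.0
finger_force: 2.3
```

arm_command([
  {"translation": [0.0025, -0.0018, 0], "twist": [0, 0, 0.0833], "fingers": -1},
  {"translation": [0.0051, -0.0034, 0], "twist": [0, 0, 0.1667], "fingers": -1},
  {"translation": [0.0051, -0.0034, 0], "twist": [0, 0, 0.1667], "fingers": -1},
])

```text
time: 13.62
eef_pos: [0.4805, 0.0531, 0.0429]
tcp_rot: [0.996, -0.087, -0.001, -0.0]
contact_force: [-1.2, 0.2, -0.2]
opening: 0.002
finger_force: 0.3
```

```bash
python3 - <<'E'
from h import *
p0,R0=pose(); s=get_state(); x=R0.as_matrix()[:,0]; a=np.degrees(np.arctan2(x[1],x[0]))
print(p0,a,np.round(s["contact_force"],1))
A[:]=[.4935,.0285]
v=R0.inv().apply(np.r_[A,p0[2]]-p0); print("axis in tool",v)
E
```

```text
[0.48045228 0.05305499 0.04294294] -9.951750875060041 [-1.2  0.2 -0.2]
axis in tool [ 1.70949395e-02  2.19306168e-02 -3.66001950e-05]
```

The force peaked at 5 N and then dropped, so the dial has snapped. Now I'll retract and raise the arm, moving right so the cameras can see the dial.

arm_command([
  {"translation": [-0.02, 0, 0], "twist": [0, 0, 0], "fingers": -1},
  {"translation": [-0.03, 0, -0.02], "twist": [0, 0, 0], "fingers": -1},
  {"translation": [-0.03, 0, -0.1], "twist": [0, 0, 0], "fingers": -1},
  {"translation": [-0.03, 0, -0.16], "twist": [0, 0, 0], "fingers": -1},
  {"translation": [-0.03, 0.08, -0.16], "twist": [0, 0, 0], "fingers": -1},
])

```text
time: 14.25
eef_pos: [0.4508, -0.0013, 0.1682]
tcp_rot: [0.997, -0.083, 0.005, 0.001]
contact_force: [1.5, -0.1, -0.8]
opening: 0.001
finger_force: 0.0
```

arm_command([
  {"translation": [0, 0.4, -0.06], "twist": [0, 0, 0], "fingers": -1},
  {"translation": [0, 0.4, -0.06], "twist": [0, 0, 0], "fingers": -1},
  {"translation": [0, 0.4, -0.06], "twist": [0, 0, 0], "fingers": -1},
  {"translation": [0, 0.4, -0.06], "twist": [0, 0, 0], "fingers": -1},
  {"translation": [0, 0.4, -0.06], "twist": [0, 0, 0], "fingers": -1},
])

```text
time: 14.88
eef_pos: [0.3946, -0.2995, 0.2086]
tcp_rot: [0.996, -0.087, -0.0, 0.0]
contact_force: [0.5, 1.0, 0.3]
opening: -0.002
finger_force: 0.0
```

```bash
python3 - <<'E'
from h import *
print(pose()[0])
p=read_camera("top"); a=p["pixels"]
for r in recognise(p,"selector_tip")[:3]+recognise(p,"test_key_top")[:2]: print(np.round(r["conf"],2),r["point"])
# expected tip/tail pixels of white line at each dial index
c=np.array([.494,.0275])
o=cv2.imread("pics/top0.png")[:,:,::-1]
for nm,im in(("old",o),("new",a)):
    g=cv2.cvtColor(np.ascontiguousarray(im),cv2.COLOR_RGB2GRAY)
    for i in range(12):
        th=np.radians(10.2-30*(i-3)); v=[]
        for rr in(.015,.019,.023):
            u,w=proj(p,np.r_[c+rr*np.array([np.cos(th),np.sin(th)]),.08])
            v.append(cv2.getRectSubPix(g,(1,1),(u,w))[0,0])
        print(nm,i,v,end="; ")
    print()
print(a[208:234,212:240].mean(2).astype(int))
E
```

```text
[ 0.39455727 -0.29951148  0.20855994]
0.95 [221.7, 225.7]
old 0 [np.uint8(60), np.uint8(57), np.uint8(59)]; old 1 [np.uint8(63), np.uint8(62), np.uint8(56)]; old 2 [np.uint8(42), np.uint8(53), np.uint8(55)]; old 3 [np.uint8(118), np.uint8(166), np.uint8(134)]; old 4 [np.uint8(40), np.uint8(52), np.uint8(58)]; old 5 [np.uint8(61), np.uint8(62), np.uint8(65)]; old 6 [np.uint8(58), np.uint8(63), np.uint8(63)]; old 7 [np.uint8(59), np.uint8(58), np.uint8(59)]; old 8 [np.uint8(37), np.uint8(46), np.uint8(56)]; old 9 [np.uint8(45), np.uint8(45), np.uint8(43)]; old 10 [np.uint8(44), np.uint8(52), np.uint8(54)]; old 11 [np.uint8(59), np.uint8(61), np.uint8(59)]; 
new 0 [np.uint8(23), np.uint8(24), np.uint8(27)]; new 1 [np.uint8(48), np.uint8(45), np.uint8(47)]; new 2 [np.uint8(56), np.uint8(63), np.uint8(60)]; new 3 [np.uint8(62), np.uint8(61), np.uint8(58)]; new 4 [np.uint8(63), np.uint8(62), np.uint8(64)]; new 5 [np.uint8(58), np.uint8(62), np.uint8(58)]; new 6 [np.uint8(100), np.uint8(90), np.uint8(74)]; new 7 [np.uint8(49), np.uint8(49), np.uint8(45)]; new 8 [np.uint8(33), np.uint8(50), 
[... 2510 characters left out ...]
208 213 181 134  79  47  52  55  62  59  60  60  57  58  62  58  56  55
   58  50  50  67 123 169 197 203 208 201]
 [213 209 202 177 126  79  55  49  50  54  59  58  56  53  58  59  54  58
   53  50  63 110 166 199 206 210 207 207]
 [212 215 216 203 173 131  83  57  48  54  49  51  54  52  52  49  50  50
   59  81 116 157 196 212 212 213 207 208]
 [213 214 212 213 208 178 142 102  73  56  47  41  47  44  50  55  65  87
  116 140 168 190 210 216 211 213 210 211]
 [211 216 217 216 214 206 189 163 134 110  96  92  96  98 100  99 122 145
  173 192 196 205 208 208 210 213 216 214]
 [217 212 219 214 215 215 214 200 185 175 165 165 165 166 169 169 181 189
  202 210 212 205 205 208 207 216 214 217]]
```

```bash
python3 - <<'E'
from h import *
def wl(im,p,c,tag):
    g=im.astype(float).mean(2)
    uc,vc=proj(p,np.r_[c,.08]); ys,xs=np.mgrid[0:384,0:512]
    W=[]
    # rectify at z=.08, 0.5 mm grid
    n=np.arange(-.024,.0241,.0005); X,Y=np.meshgrid(c[0]+n,c[1]+n,indexing="ij")
    P=np.array([proj(p,np.array([a,b,.08])) for a,b in zip(X.ravel(),Y.ravel())],np.float32)
    m=cv2.remap(g.astype(np.float32),P[:,0].reshape(X.shape),P[:,1].reshape(X.shape),cv2.INTER_LINEAR)
    r=np.hypot(X-c[0],Y-c[1]); w=np.where(r<.024,np.clip(m-75,0,None),0)
    cx,cy=(w*X).sum()/w.sum(),(w*Y).sum()/w.sum()
    C=np.cov(np.c_[X.ravel(),Y.ravel()].T,aweights=w.ravel()); ev,V=np.linalg.eigh(C); a=V[:,1]
    print(tag,"centroid",round(cx,4),round(cy,4),"ang",np.degrees(np.arctan2(cy-c[1],cx-c[0])).round(1),"line ori",np.degrees(np.arctan2(a[1],a[0])).round(1),np.sqrt(ev).round(4),"mass",w.sum().round())
t=read_camera("top"); s=read_camera("scene")
for c in((.494,.0275),):
    c=np.array(c)
    wl(cv2.imread("pics/top0.png")[:,:,::-1],t,c,"top old"); wl(t["pixels"],t,c,"top new")
c=np.array((.4927,.0325))
wl(cv2.imread("pics/scene0.png")[:,:,::-1],s,c,"sc old"); wl(s["pixels"],s,c,"sc new")
# skirt circle centre in both images from dark mask
for nm,im in(("old",cv2.imread("pics/top0.png")[:,:,::-1]),("new",t["pixels"])):
    g=im.astype(float).mean(2)[204:238,208:242]; m=(g<125).astype(np.uint8)
    k,l,st,ce=cv2.connectedComponentsWithStats(m); i=1+st[1:,4].argmax(); print(nm,st[i],ce[i]+[208,204], ray(t,(ce[i]+[208,204])[::-1],.06))
E
```

```text
top old centroid 0.513 0.0307 ang 9.6 line ori -175.8 [0.0018 0.0026] mass 13826.0
top new centroid 0.4934 0.0084 ang -91.7 line ori 75.0 [0.0019 0.0029] mass 13029.0
sc old centroid 0.499 0.018 ang -66.4 line ori -154.5 [0.0042 0.0104] mass 159308.0
sc new centroid 0.507 0.0271 ang -20.6 line ori 68.1 [0.0045 0.0109] mass 173796.0
old [  5   5  25  25 469] [224.7782516  220.58422175] [0.49393299 0.02729236 0.06      ]
new [  5   5  25  24 467] [224.7130621  220.46038544] [0.49427174 0.02746333 0.06      ]
```

```bash
sed -i 's/^A=.*/A=np.array([.494,.0278])/' h.py; cat >> h.py <<'E'
def white():
    p=read_camera("top"); c=np.array([.494,.0275]); n=np.arange(-.024,.0241,.0005)
    X,Y=np.meshgrid(c[0]+n,c[1]+n,indexing="ij")
    P=np.array([proj(p,np.array([a,b,.08])) for a,b in zip(X.ravel(),Y.ravel())],np.float32)
    m=cv2.remap(p["pixels"].astype(np.float32).mean(2),P[:,0].reshape(X.shape),P[:,1].reshape(X.shape),cv2.INTER_LINEAR)
    w=np.where(np.hypot(X-c[0],Y-c[1])<.024,np.clip(m-75,0,None),0)
    cx,cy=(w*X).sum()/w.sum(),(w*Y).sum()/w.sum()
    return np.degrees(np.arctan2(cy-c[1],cx-c[0])),np.hypot(cx-c[0],cy-c[1]),w.sum()
E
python3 - <<'E'
from h import *
for i in range(3): print(white())
p0,R0=pose(); p,R=fing(80,.042,z=.12); q,_=fing(80,.042,z=.043)
print(p,rel(p0,R0,p,R),rel(p0,R0,q,R))
E
```

```text
(np.float64(-91.71973869585479), np.float64(0.01915468841084277), np.float32(13122.615))
(np.float64(-91.52693128300056), np.float64(0.019023056881559426), np.float32(13076.108))
(np.float64(-91.50208382133881), np.float64(0.019115548281106298), np.float32(12794.693))
[0.45611104 0.05478938 0.12      ] ([-0.0014, -0.4749, 0.1172], [-0.0004, 0.0015, 0.0013]) ([-0.0012, -0.4748, 0.2198], [-0.0004, 0.0015, 0.0013])
```

The dial reads about 101° from its start, not settled at 120°, so the last click is doubtful. It's the end position, so I'll go back and push further.

arm_command([
  {"translation": [0, -0.475, 0.08], "twist": [0, 0, 0], "fingers": -1},
  {"translation": [0, -0.475, 0.08], "twist": [0, 0, 0], "fingers": -1},
  {"translation": [0, -0.475, 0.08], "twist": [0, 0, 0], "fingers": -1},
  {"translation": [0, -0.475, 0.08], "twist": [0, 0, 0], "fingers": -1},
  {"translation": [0, -0.475, 0.08], "twist": [0, 0, 0], "fingers": -1},
])

```text
time: 15.9
eef_pos: [0.4492, 0.0087, 0.1561]
tcp_rot: [0.996, -0.086, 0.0, 0.0]
contact_force: [1.1, 0.9, -0.0]
opening: -0.004
finger_force: 0.0
```

```bash
python3 - <<'E'
from h import *
p0,R0=pose(); print(p0)
for D,d,z in((110,.042,.043),(110,.03,.043),(110,.02,.043),(110,.017,.043)):
    p,R=fing(190-D,d,z=z); print(rel(p0,R0,p,R))
E
```

```text
[0.4491502  0.00867115 0.15606385]
([-0.0015, -0.0622, 0.1507], [0.0003, -0.0001, 0.0013])
([0.0145, -0.0622, 0.1507], [0.0003, -0.0001, 0.0013])
([0.0279, -0.0622, 0.1507], [0.0003, -0.0001, 0.0013])
([0.0319, -0.0622, 0.1507], [0.0003, -0.0001, 0.0013])
```

arm_command([
  {"translation": [-0.0015, -0.062, 0.05], "twist": [0, 0, 0], "fingers": -1},
  {"translation": [-0.0015, -0.062, 0.12], "twist": [0, 0, 0], "fingers": -1},
  {"translation": [-0.0015, -0.062, 0.15], "twist": [0, 0, 0], "fingers": -1},
  {"translation": [0.0145, -0.062, 0.15], "twist": [0, 0, 0], "fingers": -1},
  {"translation": [0.0145, -0.062, 0.15], "twist": [0, 0, 0], "fingers": -1},
])

```text
time: 16.52
eef_pos: [0.4704, 0.0494, 0.0454]
tcp_rot: [0.996, -0.087, 0.001, 0.0]
contact_force: [0.0, -0.3, -0.4]
opening: -0.003
finger_force: 0.0
```

arm_command([
  {"translation": [0.004, 0, 0], "twist": [0, 0, 0], "fingers": -1},
  {"translation": [0.008, 0, 0], "twist": [0, 0, 0], "fingers": -1},
  {"translation": [0.01, 0, 0], "twist": [0, 0, 0], "fingers": -1},
  {"translation": [0.01, 0, 0], "twist": [0, 0, 0], "fingers": -1},
])

```text
time: 17.02
eef_pos: [0.4758, 0.0479, 0.0439]
tcp_rot: [0.996, -0.088, -0.0, 0.0]
contact_force: [-0.5, -1.0, -0.2]
opening: -0.002
finger_force: 0.0
```

arm_command([
  {"translation": [0.002, 0, 0], "twist": [0, 0, 0], "fingers": -1},
  {"translation": [0.004, 0, 0], "twist": [0, 0, 0], "fingers": -1},
  {"translation": [0.004, 0, 0], "twist": [0, 0, 0], "fingers": -1},
])

```text
time: 17.4
eef_pos: [0.4787, 0.0475, 0.0437]
tcp_rot: [0.996, -0.088, -0.0, 0.0]
contact_force: [0.7, -0.6, -0.1]
opening: 0.004
finger_force: 0.0
```

```bash
python3 - <<'E'
from h import *
p0,R0=pose(); x=R0.as_matrix()[:,0]; print(p0,R0.inv().apply(np.r_[A,p0[2]]-p0), np.degrees(np.arctan2(x[1],x[0])))
E
```

```text
[0.47868826 0.04751426 0.04367624] [ 1.85168272e-02  1.67400303e-02 -1.21011436e-05] -10.049150446059956
```

arm_command([
  {"translation": [0.002, 0, 0], "twist": [0, 0, 0], "fingers": -1},
  {"translation": [0.004, 0, 0], "twist": [0, 0, 0], "fingers": -1},
  {"translation": [0.004, 0, 0], "twist": [0, 0, 0], "fingers": -1},
])

```text
time: 17.77
eef_pos: [0.4817, 0.047, 0.0437]
tcp_rot: [0.996, -0.088, -0.0, 0.0]
contact_force: [0.3, -0.5, -0.3]
opening: 0.003
finger_force: 0.0
```

arm_command([
  {"translation": [0.001, 0, 0], "twist": [0, 0, 0], "fingers": -1},
  {"translation": [0.002, 0, 0], "twist": [0, 0, 0], "fingers": -1},
  {"translation": [0.002, 0, 0], "twist": [0, 0, 0], "fingers": -1},
])

```text
time: 18.15
eef_pos: [0.4829, 0.0468, 0.0436]
tcp_rot: [0.996, -0.088, -0.001, 0.0]
contact_force: [-0.2, 1.2, 0.2]
opening: -0.0
finger_force: 0.1
```

arm_command([
  {"translation": [0.0021, -0.0017, 0], "twist": [0, 0, 0.0833], "fingers": -1},
  {"translation": [0.0042, -0.0031, 0], "twist": [0, 0, 0.1667], "fingers": -1},
  {"translation": [0.0042, -0.0031, 0], "twist": [0, 0, 0.1667], "fingers": -1},
])

```text
time: 18.52
eef_pos: [0.4849, 0.0487, 0.0432]
tcp_rot: [0.985, -0.173, -0.003, 0.0]
contact_force: [-5.1, -0.2, 2.6]
opening: 0.001
finger_force: 2.5
```

arm_command([
  {"translation": [0.001, 0, 0], "twist": [0, 0, 0], "fingers": -1},
  {"translation": [0.002, 0, 0], "twist": [0, 0, 0], "fingers": -1},
  {"translation": [0.002, 0, 0], "twist": [0, 0, 0], "fingers": -1},
])

```text
time: 18.9
eef_pos: [0.485, 0.0487, 0.0432]
tcp_rot: [0.985, -0.173, -0.004, 0.0]
contact_force: [-8.5, 1.7, 6.7]
opening: 0.002
finger_force: 4.3
```

```bash
python3 - <<'E'
from h import *
p0,R0=pose(); x=R0.as_matrix()[:,0]; print(p0,R0.inv().apply(np.r_[A,p0[2]]-p0), np.degrees(np.arctan2(x[1],x[0])))
E
```

```text
[0.48498959 0.04868547 0.04318865] [ 0.01559551  0.01655777 -0.00010436] -19.950939879204224
```

It resists hard without moving (8.7 N, over the detent), so the dial is at its end stop. I'll back off, re-measure, then go to the key.

arm_command([
  {"translation": [-0.02, 0, 0], "twist": [0, 0, 0], "fingers": -1},
  {"translation": [-0.03, 0, -0.02], "twist": [0, 0, 0], "fingers": -1},
  {"translation": [-0.03, 0, -0.1], "twist": [0, 0, 0], "fingers": -1},
  {"translation": [-0.03, 0, -0.15], "twist": [0, 0, 0], "fingers": -1},
  {"translation": [-0.03, 0.08, -0.15], "twist": [0, 0, 0], "fingers": -1},
])

```text
time: 19.52
eef_pos: [0.45, 0.0002, 0.1611]
tcp_rot: [0.985, -0.17, 0.006, 0.0]
contact_force: [1.0, -1.4, -0.2]
opening: 0.003
finger_force: 0.0
```

arm_command([
  {"translation": [0.1, 0.36, -0.02], "twist": [0, 0, 0], "fingers": -1},
  {"translation": [0.1, 0.36, -0.02], "twist": [0, 0, 0], "fingers": -1},
  {"translation": [0.1, 0.36, -0.02], "twist": [0, 0, 0], "fingers": -1},
  {"translation": [0.1, 0.36, -0.02], "twist": [0, 0, 0], "fingers": -1},
  {"translation": [0.1, 0.36, -0.02], "twist": [0, 0, 0], "fingers": -1},
])

```text
time: 20.15
eef_pos: [0.4239, -0.2832, 0.1718]
tcp_rot: [0.985, -0.175, 0.001, 0.001]
contact_force: [-0.2, 0.9, -0.3]
opening: 0.006
finger_force: 0.0
```

```bash
python3 - <<'E'
from h import *
for i in range(2): print(white())
p=read_camera("top"); print(p["pixels"][214:226,212:240].mean(2).astype(int))
o=cv2.imread("pics/top0.png"); print(o.mean(2)[207:232:2,216:236].astype(int))
p0,R0=pose();print(p0)
for t in("module_top","test_key_top","hold_key_top","light_key_top"):
    for r in recognise(p,t)[:2]: print(t,r["conf"],r["point"])
g=p["pixels"].astype(float).mean(2)
for nm,(r,c,h) in dict(key=(231.5,270.5,9)).items():
    im=g[222:242,261:281]; m=(im<120).astype(np.uint8); k,l,st,ce=cv2.connectedComponentsWithStats(m); print(st,ce+[261,222])
E
```

```text
(np.float64(-106.59016735378243), np.float64(0.01891709016837854), np.float32(18974.443))
(np.float64(-106.52659934210453), np.float64(0.019013093926122916), np.float32(18715.232))
[[209 186 132  80  47  52  53  56  62  63  65  64  60  65  65  60  64  60
   63  66  61  59  62 108 162 192 212 214]
 [215 158  92  54  50  43  50  48  51  49  57  57  63  54  60  61  62  60
   66  59  63  56  50  74 132 187 213 211]
 [203 139  64  43  53  48  53  48  45  49  48  51  57  60  64  66  60  65
   63  59  57  67  60  69 113 167 205 220]
 [184 114  57  39  48  54  55  45  48  51  49  44  45  49  52  56  61  61
   61  59  61  60  64  62  77 148 202 224]
 [163  93  45  38  37  42  45  45  56  52  55  53  53  45  44  47  53  52
   51  51  62  63  59  55  62 134 205 225]
 [148  81  29  25  30  28  34  38  44  49  49  54  48  55  44  46  45  44
   50  50  56  52  55  54  54 122 193 219]
 [150  79  34  24  18  26  22  24  24  26  39  43  44  46  57  53  53  65
   87  96  79  61  55  50  50 121 188 216]
 [152  80  50  36  31  27  26  21  21  26  28  33  35  38  40  42  62  96
  134 163 142  94  56  44 
[... 1066 characters left out ...]
 59
   62  57]
 [ 59  56  53  63  60  55  42  41  44  49  34  35  46  59  60  56  64  60
   57  59]
 [ 63  60  61  58  60  56  45  36  42  46  39  34  42  51  55  61  62  57
   55  52]
 [ 51  56  55  59  64  65  54  37  43  44  46  30  35  47  60  62  59  53
   55  62]
 [ 60  50  58  60  58  64  52  43  37  45  46  43  39  49  56  59  49  51
   77 124]
 [125  81  55  54  54  54  55  48  45  42  40  36  36  42  45  44  63 112
  173 201]
 [205 179 141 102  75  58  50  47  29  21  22  23  39  82 111 143 173 194
  209 214]]
[ 0.42404038 -0.28112937  0.17128504]
module_top 0.82 [219.0, 245.2]
[[  0   0  20  20 275]
 [  4   4  12  13 125]] [[270.50181818 231.42545455]
 [270.496      231.664     ]]
```

The dial now reads −106.5°, against −91.6° before when it was balanced at the half-way point, so it is on the end click. Next, the key.

```bash
python3 - <<'E'
from h import *
p=read_camera("top"); print(ray(p,(231.66,270.5),.060))
p0,R0=pose(); k=[.461,-.0950]
for z in(.12,.05): print(rel(p0,R0,[*k,z],down(-20)))
E
```

```text
[ 0.46126373 -0.09527231  0.06      ]
([-0.0376, -0.2468, 0.0681], [0.0003, 0.0008, 0.001])
([-0.0375, -0.2469, 0.1614], [0.0003, 0.0008, 0.001])
```

arm_command([
  {"translation": [-0.0376, -0.247, 0.03], "twist": [0, 0, 0], "fingers": -1},
  {"translation": [-0.0376, -0.247, 0.03], "twist": [0, 0, 0], "fingers": -1},
  {"translation": [-0.0376, -0.247, 0.03], "twist": [0, 0, 0], "fingers": -1},
  {"translation": [-0.0376, -0.247, 0.12], "twist": [0, 0, 0], "fingers": -1},
  {"translation": [-0.0376, -0.247, 0.12], "twist": [0, 0, 0], "fingers": -1},
])

```text
time: 21.18
eef_pos: [0.4574, -0.0929, 0.0771]
tcp_rot: [0.985, -0.172, -0.005, -0.001]
contact_force: [-0.2, 0.3, 0.7]
opening: -0.002
finger_force: 0.0
```

```bash
python3 - <<'E'
from h import *
p0,R0=pose(); print(p0)
for z in(.05,.044): print(rel(p0,R0,[.461,-.095,z],down(-20)))
p=read_camera("scene"); print(white() , [ (r["conf"],r["point"]) for r in recognise(p,"selector_tip")[:2]])
E
```

```text
[ 0.45737922 -0.09294617  0.07711301]
([0.0059, 0.0009, 0.0361], [-0.0001, 0.0105, 0.0025])
([0.006, 0.0009, 0.0441], [-0.0001, 0.0105, 0.0025])
(np.float64(-106.69946148093892), np.float64(0.018958835284978617), np.float32(18597.393)) [(0.7, [211.7, 253.2])]
```

arm_command([
  {"translation": [0, 0, 0.02], "twist": [0, 0, 0], "fingers": -1},
  {"translation": [0, 0, 0.035], "twist": [0, 0, 0], "fingers": -1},
  {"translation": [0, 0, 0.035], "twist": [0, 0, 0], "fingers": -1},
])

```text
time: 21.7
eef_pos: [0.4603, -0.0964, 0.0539]
tcp_rot: [0.985, -0.174, -0.002, -0.0]
contact_force: [0.2, 0.3, 0.5]
opening: -0.002
finger_force: 0.0
```

```bash
python3 - <<'E'
from h import *
p0,R0=pose(); print(p0)
print(rel(p0,R0,[.461,-.095,.044],down(-20)))
E
```

```text
[ 0.4602623  -0.09635497  0.05391986]
([0.0003, -0.002, 0.0132], [0.0003, 0.0031, -0.0016])
```

Well aligned. Pressing down stepwise.

arm_command([
  {"translation": [0, -0.001, 0.01], "twist": [0, 0, 0], "fingers": -1},
  {"translation": [0, -0.001, 0.014], "twist": [0, 0, 0], "fingers": -1},
  {"translation": [0, -0.001, 0.018], "twist": [0, 0, 0], "fingers": -1},
  {"translation": [0, -0.001, 0.018], "twist": [0, 0, 0], "fingers": -1},
])

```text
time: 22.2
eef_pos: [0.4613, -0.0955, 0.0413]
tcp_rot: [0.985, -0.174, -0.001, 0.0]
contact_force: [-0.3, 0.3, 0.6]
opening: -0.002
finger_force: 0.0
```

arm_command([
  {"translation": [0, 0, 0.002], "twist": [0, 0, 0], "fingers": -1},
  {"translation": [0, 0, 0.004], "twist": [0, 0, 0], "fingers": -1},
  {"translation": [0, 0, 0.004], "twist": [0, 0, 0], "fingers": -1},
])

```text
time: 22.58
eef_pos: [0.4614, -0.0956, 0.0384]
tcp_rot: [0.985, -0.174, -0.001, 0.0]
contact_force: [0.6, -0.8, -0.1]
opening: 0.003
finger_force: 0.0
```

arm_command([
  {"translation": [0, 0, 0.002], "twist": [0, 0, 0], "fingers": -1},
  {"translation": [0, 0, 0.003], "twist": [0, 0, 0], "fingers": -1},
  {"translation": [0, 0, 0.003], "twist": [0, 0, 0], "fingers": -1},
])

```text
time: 22.95
eef_pos: [0.4614, -0.0957, 0.0364]
tcp_rot: [0.985, -0.174, -0.001, 0.0]
contact_force: [-0.1, 0.4, 2.3]
opening: -0.001
finger_force: 1.2
```

Contact is at z ≈ 0.0365, so the bottom of travel should be near 0.0315.

arm_command([
  {"translation": [0, 0, 0.003], "twist": [0, 0, 0], "fingers": -1},
  {"translation": [0, 0, 0.006], "twist": [0, 0, 0], "fingers": -1},
  {"translation": [0, 0, 0.007], "twist": [0, 0, 0], "fingers": -1},
  {"translation": [0, 0, 0.007], "twist": [0, 0, 0], "fingers": -1},
])

```text
time: 23.45
eef_pos: [0.4615, -0.0957, 0.0316]
tcp_rot: [0.985, -0.174, -0.001, 0.0]
contact_force: [-2.0, 0.6, 8.4]
opening: -0.003
finger_force: 3.8
```

arm_command([
  {"translation": [0, 0, 0.002], "twist": [0, 0, 0], "fingers": -1},
  {"translation": [0, 0, 0.003], "twist": [0, 0, 0], "fingers": -1},
  {"translation": [0, 0, 0.003], "twist": [0, 0, 0], "fingers": -1},
])

```text
time: 23.82
eef_pos: [0.4616, -0.0957, 0.0314]
tcp_rot: [0.985, -0.174, -0.002, 0.0]
contact_force: [-9.3, 3.2, 21.8]
opening: -0.001
finger_force: 10.5
```

The key has bottomed: 22 N with no further travel. Final dial check, then hand in.

```bash
python3 - <<'E'
from h import *
a=white(); s=get_state(); print(a,np.round(s["contact_force"],1),s["eef_pos"])
if abs(a[0]+106.6)<2.5 and s["contact_force"][2]>10: print(sign_off())
E
```

```text
(np.float64(-106.33546478068347), np.float64(0.01892556107829167), np.float32(19130.236)) [-9.3  3.3 21.6] [ 0.46152352 -0.09567983  0.03141495]
the job is handed in; nothing more can be done
None
```

I handed the job in with the dial on the fourth click clockwise, the selector's end position, and the test key held fully down at about 22 N. The first push left the dial between the third and fourth clicks, so I pushed it again until it hit its end stop. The camera then read about 116° of turn against the nominal 120°, which I put down to a few degrees of camera error. While feeling for height, the fingertips also touched the dial's skirt lightly, at about 7 N.

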